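Hold a wound coil inside the blow-off chamber

TASK

Slide the oval wound coil straight up off its stand and pass it, winding first, down through the narrow slot in the top plate of the blow-off chamber, without forcing it. Finish while still holding it there in the gripper, still and upright: the whole winding with both of its flanges below the plate, the plain collar standing out above, the coil hanging free and not pressed against the chamber. Leave the round spool and the other things on the bench alone.

Things in the scene. Friction and masses are not known exactly. Their poses are not given: they have to be found in the camera images.
- coil: Hollow oval coil standing upright on the stand, aligned with it; 100 mm tall, 0.25 to 0.4 kg, same after a half turn. Origin: centre of underside; z up, x along the oval, y across it. Copper winding from 0 to 52 mm height, 25 to 27 mm (y) by 57 to 59 mm (x), with thin flanges 28 by 60 mm at 2-6 and 48-52 mm; black collar above, 52-100 mm. Oval opening 14 by 46 mm right through.
- collar (a point): Grip point on the coil's axis, 88 mm above its underside, in the plain collar: 22 mm across y with flat parallel sides 32 mm long, 54 mm long in x, from 52 to 100 mm above the underside. Frame as the coil's. The collar is thinner than the slot, but fingers do not fit into the slot beside it; let go, the coil would drop right into the chamber.
- stand: Fixed stand of the coil: aluminium base plate 110 mm (x) by 80 mm (y), 14 mm thick, with an upright steel oval mandrel 42 mm (x) by 10 mm (y). The coil's opening fits over the mandrel with 2 mm play all round; the coil rests on the base plate, its underside 14 mm above the bench. Origin: centre of the base's underside, on the bench; z up.
- mandrel_top (a point): Centre of the mandrel's top, 120 mm above the bench, 6 mm above the top of the seated coil.
- chamber: Fixed blow-off chamber: box 170 mm (x) by 140 mm (y), 130 mm high, white side walls, clear end walls, aluminium top plate 4 mm thick with a slot in its middle and screw heads 2 mm high at its corners. Empty inside down to a floor 6 mm above the bench (air nozzles at the sides, well clear). Origin: centre of its underside, on the bench.
- slot (a point): Centre of the slot, level with the upper face of the chamber's top plate, 130 mm above the bench. The slot goes straight down through the 4 mm plate; it is a rectangle 64 mm along x by 32 mm along y of this frame (z up), so the coil's flanges have 2 mm clearance on every side when centred and aligned.
- spool: Bystander: a round wound spool, 56 mm diameter, 50 mm tall, copper between two black flanges, on a round post. Not to be used. Origin: centre of its underside.
- spool_stand: Fixed stand of the round spool: round base 90 mm diameter, 14 mm thick, round post of 16 mm diameter up to 89 mm above the bench. Origin: centre of its underside.
- bottle: Bystander: white plastic solvent bottle, 56 mm diameter, 130 mm tall. Origin: centre of its underside.
- screwdriver: Bystander: screwdriver lying on the bench, about 200 mm long along its x.
- wrench: Bystander: wrench lying on the bench, about 170 mm long along its x.
- bracket: Bystander: dark machined angle bracket 90 mm (x) by 35 mm (y), 55 mm high at its +x end. Origin: centre of its underside.
- spacer_a: Bystander: aluminium spacer ring, 26 mm diameter, 16 mm high, lying on the robot's left of the middle. Origin: centre of its underside.
- spacer_b: Bystander: the same kind of spacer ring, lying on the right of the middle.

How it is judged:
By the outcome, as a careful person would: the job done as asked, in the order asked, and still so for the second after the job is handed in, while the arm keeps its last pose, push and grip.
It also fails if it takes over 48 s, if anything falls off the work surface, if the arm or the gripper's body presses on something with over 40 N, if the wrist force passes 120 N, or if a joint passes its speed limit or range.

ROBOT

A 6-joint arm with a two-finger parallel gripper is mounted at the origin on the work surface. World frame = base frame: x ahead of the robot, y to its left, z up, the work surface at z = 0. Lengths are in m, angles in rad, forces in N, time in s.
With the tool pointing down it reaches from about 0.325 to 0.775 m from the base axis. Payload 5.5 kg.
Tool frame: the origin (TCP) lies between the finger pads; the fingertips stand 17 mm ahead of it and the grasp point (between the pads) lies 2 mm behind it; z points along the fingers, y is the line along which they close (so a half turn about z gives the same grasp; the last joint's range is limited). The gripper opens to 88 mm and grips with 3 to 60 N. Pads are 20 mm wide; open, the fingers measure 115 mm over their backs; the gripper's body (75 mm by 178 mm) begins 61 mm behind the grasp point.
Start: joints at [-1.273, 0.091, 1.231, -0, 1.82, -0.057], TCP at [0.208, -0.563, 0.24] pointing down, gripper open.
Joint ranges: [-2.87, 2.87], [-0.86, 2.18], [0.17, 2.46], [-1.51, 4.65], [0.06, 2.69], [-2.65, 2.65]. Speed limits (rad/s): [2.57, 2.57, 3.01, 3.14, 3.14, 3.14].

INTERFACE

Orientations are given as a rotation vector (axis times angle).
In Python, from cell import env gives the robot as it stands.
- The arm moves only by the tool inch_along, called after "Call:" as a command line: name --pt "numbers of a row" for each row, then --argument value for the rest. Schema: {"type":"object","properties":{"ticks":{"type":"array","items":{"type":"array","items":{"type":"number"},"minItems":7,"maxItems":7},"minItems":1,"maxItems":20},"only":{"type":"string"},"quiet":{"type":"boolean"},"lines":{"type":"string"}},"required":["ticks"],"additionalProperties":false}. ticks is a list of rows, 1 to 20 of them, each of 7 numbers: a rotation vector rx, ry, rz in units of 0.25 rad, then dx, dy, dz in units of 25 mm, then the finger opening in m; each row shifts and turns the commanded pose from where the row before left it, along the tool's axes as they then stand; what a row does not reach is not made up. A row lasts 1/12 s, in which the tool goes at most 0.0417 m and 0.125 rad, less where a joint would pass 70% of its speed; a pose out of reach is approached as far as the arm can. The fingers move at their own pace and stop on an object; the grip force is fixed at half the most. Time passes only in rows, so rows that do not move let the fingers close. The tool returns the time, the measured TCP pose, the force, the opening and the grip force at its end. only (a regular expression) keeps the lines of the reply that match it, lines (a string "A,B") keeps lines A to B, and quiet returns only ok. Input that does not fit is refused with a message, and nothing moves.
- env.get_state(): the state, without advancing time (a new reading comes with each control period).
- env.grab_frame(name): name is "scene" or "top"; returns a dict with "frame" (384x512x3 uint8, red, green, blue), "camera_matrix" (3x3 intrinsics, pixels), "rvec" (rotation vector, rad) and "tvec" (3), from world to camera coordinates, as OpenCV has them. Camera axes: x right, y down, z forward; pixel columns grow to the right and rows downward; lengths in m; the calibration is good to about 2 mm. A picture is of the moment at which its call begins. There is no depth.
- env.hand_in(): hands the job in; it is judged then, once.
The state is a dict: "time_s": time; "qpos": joint angles; "qvel": joint speeds; "effort": joint torques, N m; "ee_pos": TCP position; "ee_rot": TCP orientation; "wrist_force": force on the tool from outside, world axes, zero at the start; "torque": the same for the moment, N m; "gripper_width": finger opening in m; "grasp_force": force on a finger pad.
Only numpy, scipy, OpenCV 4.12 (cv2) and the standard library are available. Lean on these libraries where they do the work, as an engineer would, in place of code of your own. Each camera call takes 0.05 s, during which the arm holds its last target. There are 200 camera calls.

## Working session

There is one attempt and no reset: what is moved stays moved. The work goes in short steps, Python scripts to look and compute and a tool call to move; the robot and the scene stay as the last step left them, time stands still between calls to the robot, and variables do not carry over. Pictures are saved under pics/ and viewed, at most 10 in all, crops included, and the job is handed in when it is done.

```bash
ls; mkdir -p pics; python3 - <<'E'
from cell import env
import cv2,numpy as np,pickle
d={}
for n in("scene","top"):
    f=env.grab_frame(n);d[n]=f
    cv2.imwrite(f"pics/{n}0.png",cv2.resize(f["frame"][:,:,::-1],(768,576),interpolation=cv2.INTER_CUBIC))
    R=cv2.Rodrigues(np.array(f["rvec"],float))[0];print(n,f["camera_matrix"],-R.T@np.ravel(f["tvec"]),R)
pickle.dump(d,open("f0.pkl","wb"))
print(env.get_state())
E
```

```text
cell.py
pics
scene [[435.65740308   0.         258.31484836]
 [  0.         435.65740308 190.47732651]
 [  0.           0.           1.        ]] [ 1.01754601 -0.68282554  0.78505173] [[ 0.82754907  0.56139143  0.00148312]
 [ 0.35712539 -0.52439774 -0.77296085]
 [-0.43315585  0.64019269 -0.63445199]]
top [[348.48478603   0.         250.59195792]
 [  0.         348.48478603 189.43464077]
 [  0.           0.           1.        ]] [ 0.48020591 -0.01074139  0.93363545] [[ 0.01329201 -0.99985704 -0.01045097]
 [-0.99435355 -0.01211691 -0.10542394]
 [ 0.10528223  0.01179326 -0.99437245]]
{'time_s': 0.1, 'qpos': array([-1.27272470e+00,  9.17914873e-02,  1.23174846e+00, -1.75777334e-05,
        1.81979838e+00, -5.66896092e-02]), 'qvel': array([ 1.32532403e-03, -3.76051977e-04, -3.80458866e-03,  1.27735856e-04,
       -3.39297212e-04,  9.53348117e-05]), 'effort': array([ 2.86168019e-03, -4.47857201e+01, -4.07570171e+01,  7.01341149e-02,
        2.83796206e-02, -1.11938864e-04]), 'ee_pos': array([ 0.20835048, -0.56241588,  0.23862479]), 'ee_rot': array([-3.09059617e+00, -5.54027895e-01,  3.56517683e-04]), 'wrist_force': array([ 0.26819695, -0.60606374,  0.6761234 ]), 'torque': array([0.05162244, 0.00635841, 0.02250241]), 'grasp_force': 0.0, 'gripper_width': 0.08755006422951751}
```

View pics/scene0.png

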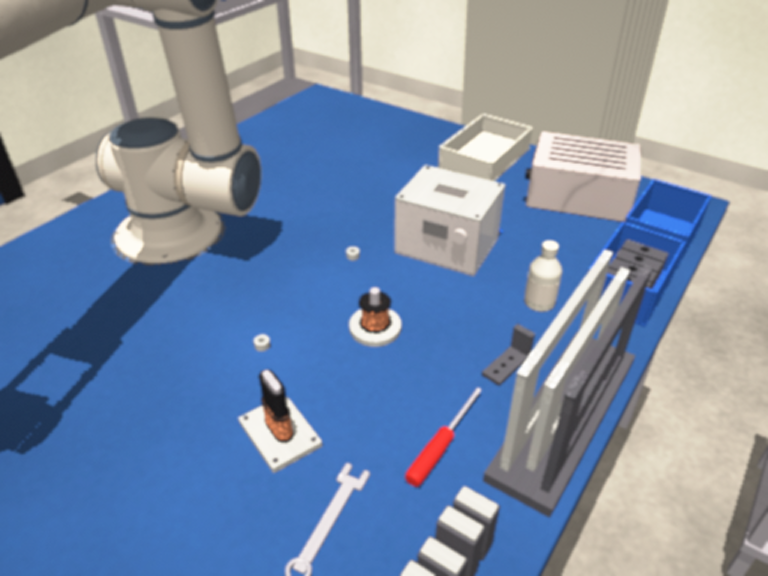

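View pics/top0.png

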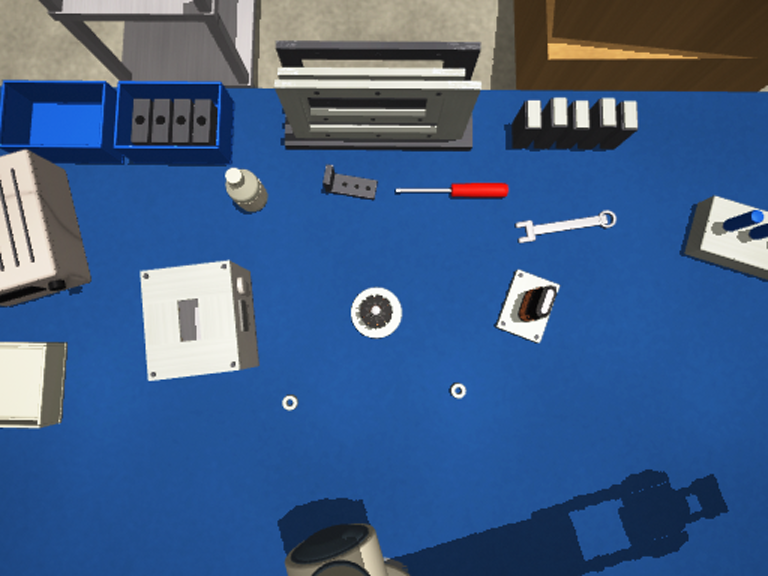

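Scene view: coil on its stand at about (275,410), chamber slot at (450,190). Top view: coil at (535,303) on a rotated plate, slot at (188,320), round spool at (376,312). Next, zoomed crops.

```bash
python3 - <<'E'
import cv2,numpy as np,pickle
d=pickle.load(open("f0.pkl","rb"))
t=d["top"]["frame"][:,:,::-1];s=d["scene"]["frame"][:,:,::-1]
r=lambda a:cv2.resize(a,(400,400) ,interpolation=cv2.INTER_NEAREST)
a=np.hstack([r(t[170:250,85:165+10-10]),r(t[175:231,325:381])])
cv2.imwrite("pics/c1.png",a)
E
```

```text
(no output)
```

View pics/c1.png

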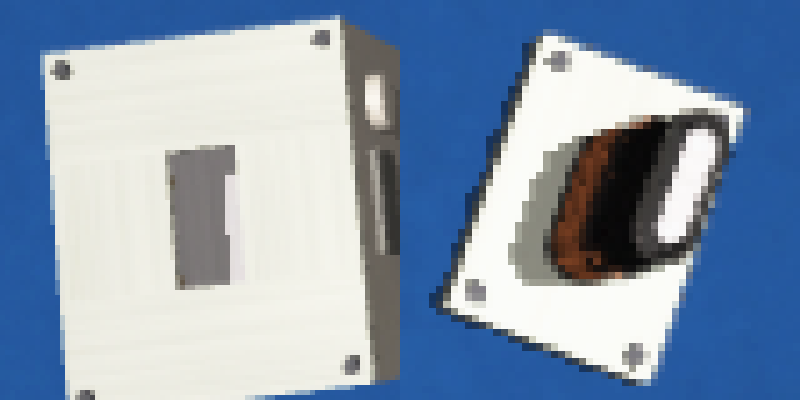

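Left crop: the chamber plate with its slot at crop (166-244,146-290). Right crop: the stand plate with its corners at (542,37),(745,105),(645,383),(440,308), and the mandrel top as the white bar at (686,188). Now I'll measure these by casting rays in both views.

```bash
cat >vis.py <<'E'
import cv2,numpy as np
U=8
def cast(f,uv,z):
    K=np.array(f["camera_matrix"]);R=cv2.Rodrigues(np.array(f["rvec"],float))[0];t=np.ravel(f["tvec"])
    c=-R.T@t;n=cv2.undistortPoints(np.float64(uv).reshape(-1,1,2),K,None).reshape(-1,2)
    d=np.c_[n,np.ones(len(n))]@R
    return (c+d*((z-c[2])/d[:,2])[:,None])[:,:2]
def proj(f,P):
    return cv2.projectPoints(np.float64(P).reshape(-1,1,3),np.array(f["rvec"],float),np.array(f["tvec"],float),np.array(f["camera_matrix"]),None)[0].reshape(-1,2)
def blobs(f,roi,fn,hole=False):
    "contours (pixel uv), largest first, in roi x0,y0,x1,y1 of mask fn(img)"
    x0,y0,x1,y1=roi
    im=cv2.resize(f["frame"][y0:y1,x0:x1],None,fx=U,fy=U,interpolation=cv2.INTER_CUBIC)
    m=fn(im.astype(int)).astype(np.uint8)
    cs,_=cv2.findContours(m,cv2.RETR_LIST if hole else cv2.RETR_EXTERNAL,cv2.CHAIN_APPROX_NONE)
    cs=sorted(cs,key=cv2.contourArea,reverse=True)
    return [(c.reshape(-1,2)+.5)/U-.5+[x0,y0] for c in cs]
def rect(f,uv,z):
    P=cast(f,uv,z);(c,s,a)=cv2.minAreaRect(np.float32(P*1000));
    if s[0]<s[1]:a+=90;s=s[::-1]
    a=(a+90)%180-90
    return np.round(c,1),np.round(s,1),round(a,1)
E
python3 - <<'E'
import pickle;from vis import *
d=pickle.load(open("f0.pkl","rb"))
T,S=d["top"],d["scene"]
w=lambda th:(lambda i:(i.min(2)>th))
for f,roi,z,nm,th in[(T,(85,165,165,262),.13,"chamber",185),(T,(325,175,381,235),.014,"stand",150),(S,(155,255,220,315),.014,"stand S",150),(S,(258,105,342,155),.13,"chamber S",190),(T,(352,188,375,216),.12,"mandrel",150),(S,(172,243,194,268),.12,"mandrel S",120)]:
    b=blobs(f,roi,w(th),True)
    print(nm,[rect(f,q,z) for q in b[:3]],[q.mean(0).round(1) for q in b[:3]])
sl=lambda i:(i.min(2)<185)
print("slot",rect(T,blobs(T,(112,195,138,232),sl)[0],.13))
for q in blobs(S,(280,118,322,136),sl)[:2]:print("slotS",rect(S,q,.13),len(q))
s=S["frame"][:,:,::-1]
r=lambda a:cv2.resize(a,(400,400),interpolation=cv2.INTER_NEAREST)
cv2.imwrite("pics/c2.png",np.hstack([r(s[105:185,260:340]),r(s[240:315,150:225])]))
E
```

```text
chamber [(array([507.3, 286.7]), array([170.1, 139.9]), 7.6), (array([507.5, 287.3]), array([66.1, 33.6]), 7.2), (array([562.4, 211.2]), array([21.3,  7.6]), 10.1)] [array([125.8, 213.5]), array([124.7, 212.4]), array([159.4, 189.5])]
stand [(array([ 543.6, -267.2]), array([110.1,  79.9]), -20.3), (array([ 551.8, -300.8]), array([45. , 12.9]), -20.0), (array([ 489.2, -279.9]), array([8. , 6.3]), -41.5)] [array([350.9, 203.3]), array([364.6, 200.5]), array([357.1, 224.3])]
stand S [(array([ 545.6, -269.2]), array([114.7,  82.9]), -20.4), (array([ 483.2, -207.8]), array([25.6, 15.3]), -24.1), (array([ 576.3, -312.2]), array([5. , 4.7]), -11.7)] [array([186.5, 287.8]), array([182.7, 256.8]), array([183.2, 306.4])]
chamber S [(array([507.8, 286. ]), array([172. , 146.1]), 7.7), (array([507.4, 285.5]), array([62.8, 30. ]), 7.9), (array([507.2, 432.4]), array([54.8, 23.2]), 34.3)] [array([300.4, 127.7]), array([300.2, 126.9]), array([323.3, 105.7])]
mandrel [(array([ 567.2, -261.9]), array([49.4, 15.5]), 87.0), (array([ 543.5, -267.4]), array([39.8, 11.4]), -20.0), (array([ 511.2, -253.9]), array([34.8, 11.3]), -71.0)] [array([362. , 189.8]), array([364.6, 200.5]), array([359. , 213.7])]
mandrel S [(array([ 546.1, -269.1]), array([48.3, 15.1]), -20.4), (array([ 587.2, -281.7]), array([8. , 6.2]), -49.3)] [array([180.6, 253.6]), array([191.9, 266.3])]
slot (array([507.5, 287.2]), array([65.5, 33. ]), 7.4)
slotS (array([507.4, 285.5]), array([61.4, 27.3]), 7.7) 368
slotS (array([532.8, 365.1]), array([3.3, 3. ]), 27.9) 24
```

View pics/c2.png

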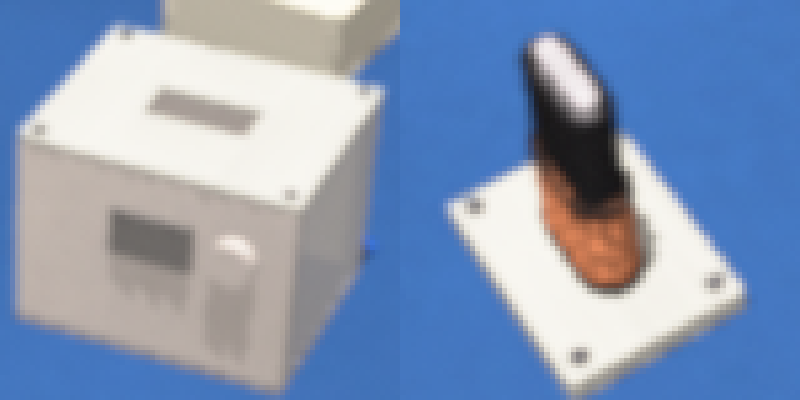

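Both views agree within about 2 mm: coil axis ≈ (0.544,-0.268) at -20.2°, slot ≈ (0.5075,0.2867) at 7.6°. Turning the tool to the coil's yaw.

Units first: shifts go in units of 25 mm and turns go in units of 0.25 rad. So 0.118 rad is 0.472.

```bash
cat >go.py <<'E'
import sys,numpy as np
from cell import env
from scipy.spatial.transform import Rotation as R
# usage: go.py x y z(grasp point) yaw_deg(tool x)
def delta(x,y,z,yaw):
    s=env.get_state();Q=R.from_rotvec(s["ee_rot"]);D=Q.as_matrix()
    g=R.from_euler("z",yaw,degrees=True)*R.from_euler("x",180,degrees=True)
    p=s["ee_pos"]-0.002*D[:,2]
    print("tool d mm",(D.T@(np.array([x,y,z])-p)*1000).round(1),"turn",(Q.inv()*g).as_rotvec().round(4))
    print("grasp pt",(p*1000).round(1),"q",s["qpos"].round(2),"F",s["wrist_force"].round(1),"M",s["torque"].round(2),"w",round(s["gripper_width"],4),s["grasp_force"],"t",s["time_s"])
delta(*map(float,sys.argv[1:]))
E
```

Call:
inch_along --pt "0 0 0.472 0 0 0 0.088" --pt "0 0 0.472 0 0 0 0.088" --pt "0 0 0.472 0 0 0 0.088" --pt "0 0 0.472 0 0 0 0.088" --pt "0 0 0.472 0 0 0 0.088" --pt "0 0 0.468 0 0 0 0.088" --pt "0 0 0 0 0 0 0.088"

```text
time_s: 0.68
ee_pos: [0.2084, -0.5625, 0.239]
ee_rot: [-3.091, 0.557, 0.001]
wrist_force: [-0.1, 0.5, 0.4]
gripper_width: 0.0878
grasp_force: 0.0
```

```bash
python3 go.py .5443 -.268 .22 -20.2
```

```text
tool d mm [ 212.1 -393.2   21.2] turn [-0.0008  0.0007 -0.0038]
grasp pt [ 208.4 -562.5  241. ] q [-1.27  0.09  1.23 -0.    1.82  0.65] F [-0.1  0.5  0.4] M [ 0.07  0.04 -0.  ] w 0.0878 0.0 t 0.6833
```

Converted, -0.0328 m is -1.312, 0.0177 m is 0.708.

Call:
inch_along --pt "0 0 0 0.708 -1.312 0 0.088" --pt "0 0 0 0.708 -1.312 0 0.088" --pt "0 0 0 0.708 -1.312 0 0.088" --pt "0 0 0 0.708 -1.312 0 0.088" --pt "0 0 0 0.708 -1.312 0 0.088" --pt "0 0 0 0.708 -1.312 0 0.088" --pt "0 0 0 0.708 -1.312 0 0.088" --pt "0 0 0 0.708 -1.312 0 0.088" --pt "0 0 0 0.708 -1.312 0 0.088" --pt "0 0 0 0.708 -1.312 0 0.088" --pt "0 0 0 0.708 -1.312 0 0.088" --pt "0 0 0 0.708 -1.312 0 0.088" --pt "0 0 0 0 0 0 0.05" --pt "0 0 0 0 0 0 0.05" --pt "0 0 0 0 0 0 0.05"

```text
time_s: 1.93
ee_pos: [0.5433, -0.2666, 0.2392]
ee_rot: [3.094, -0.546, -0.002]
wrist_force: [-0.7, -0.8, 0.2]
gripper_width: 0.071
grasp_force: 0.0
```

```bash
python3 go.py .5443 -.268 .102 -20.2
```

```text
tool d mm [  1.5   0.9 139.2] turn [0.0004 0.001  0.0029]
grasp pt [ 543.3 -266.6  241.2] q [-0.51  0.11  1.22 -0.    1.82  1.41] F [-0.7 -0.8  0.2] M [0.04 0.02 0.04] w 0.071 0.0 t 1.9333
```

Converted, 0.025 m is 1, 0.02 m is 0.8, 0.003 rad is 0.012.

Call:
inch_along --pt "0 0 0.012 0.06 0.036 0.8 0.05" --pt "0 0 0 0 0 1 0.05" --pt "0 0 0 0 0 1 0.05" --pt "0 0 0 0 0 0.8 0.05" --pt "0 0 0 0 0 0.8 0.05" --pt "0 0 0 0 0 0.6 0.05" --pt "0 0 0 0 0 0.52 0.05" --pt "0 0 0 0 0 0 0.05" --pt "0 0 0 0 0 0 0.05"

```text
time_s: 2.68
ee_pos: [0.5438, -0.2686, 0.1013]
ee_rot: [-3.092, 0.556, 0.002]
wrist_force: [-0.2, 0.2, -0.3]
gripper_width: 0.0499
grasp_force: 0.0
```

```bash
python3 go.py .5443 -.268 .103 -20.2; python3 - <<'E'
from cell import env
import cv2,numpy as np
r=lambda a:cv2.resize(a,(400,400),interpolation=cv2.INTER_CUBIC)
a=env.grab_frame("scene")["frame"][:,:,::-1];b=env.grab_frame("top")["frame"][:,:,::-1]
cv2.imwrite("pics/g1.png",np.hstack([r(a[205:305,135:235]),r(b[155:255,310:410])]))
E
```

```text
tool d mm [ 0.3 -0.7  0.3] turn [ 0.      0.0011 -0.0035]
grasp pt [ 543.8 -268.6  103.3] q [-0.51  0.13  1.44 -0.    1.58  1.41] F [-0.2  0.2 -0.3] M [ 0.04  0.03 -0.  ] w 0.0499 0.0 t 2.6833
```

View pics/g1.png

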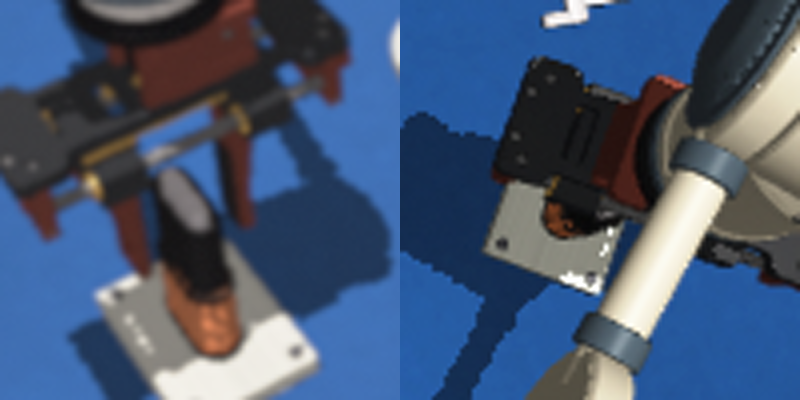

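The fingers straddle the black collar (left crop: fingers at (130,230) and (240,190), collar at (190,210)). Closing now.

Call:
inch_along --pt "0 0 0 0 0 0 0.03" --pt "0 0 0 0 0 0 0.03" --pt "0 0 0 0 0 0 0.026" --pt "0 0 0 0 0 0 0.022" --pt "0 0 0 0 0 0 0.018" --pt "0 0 0 0 0 0 0.015" --pt "0 0 0 0 0 0 0.015" --pt "0 0 0 0 0 0 0.015" --pt "0 0 0 0 0 0 0.015"

```text
time_s: 3.53
ee_pos: [0.5448, -0.2678, 0.1019]
ee_rot: [3.092, -0.555, 0.001]
wrist_force: [0.9, 1.4, 2.2]
gripper_width: 0.0219
grasp_force: 30.0
```

```bash
python3 go.py .5443 -.268 .103 -20.2
```

```text
tool d mm [-0.4  0.3  0.9] turn [-0.     -0.0005 -0.0025]
grasp pt [ 544.8 -267.8  103.9] q [-0.51  0.13  1.44  0.    1.58  1.41] F [0.9 1.4 2.2] M [ 0.06  0.01 -0.01] w 0.0219 29.99184340238571 t 3.5333
```

Converted, -0.005 m is -0.2, -0.008 m is -0.32.

Call:
inch_along --pt "0 0 0 0 0 -0.12 0.015" --pt "0 0 0 0 0 -0.16 0.015" --pt "0 0 0 0 0 -0.2 0.015" --pt "0 0 0 0 0 -0.32 0.015" --pt "0 0 0 0 0 0 0.015"

```text
time_s: 3.95
ee_pos: [0.5453, -0.2682, 0.1237]
ee_rot: [3.091, -0.555, 0.004]
wrist_force: [0.6, -0.1, -2.3]
gripper_width: 0.022
grasp_force: 30.0
```

```bash
python3 go.py .5443 -.268 .253 -20.2
```

```text
tool d mm [  -0.7    0.2 -127.3] turn [ 0.0004 -0.0024 -0.0027]
grasp pt [ 545.3 -268.2  125.7] q [-0.51  0.12  1.41 -0.    1.61  1.41] F [ 0.6 -0.1 -2.3] M [ 0.03  0.   -0.03] w 0.022 29.988897442817688 t 3.95
```

Converted, -0.0125 m is -0.5, -0.01 m is -0.4, 0.12 rad is 0.48.

Call:
inch_along --pt "0 0 0 0 0 -0.4 0.015" --pt "0 0 0 0 0 -0.5 0.015" --pt "0 0 0 0 0 -0.5 0.015" --pt "0 0 0 0 0 -0.5 0.015" --pt "0 0 0 0 0 -0.5 0.015" --pt "0 0 0 0 0 -0.5 0.015" --pt "0 0 0 0 0 -0.5 0.015" --pt "0 0 0 0 0 -0.5 0.015" --pt "0 0 0 0 0 -0.5 0.015" --pt "0 0 0 0 0 -0.5 0.015" --pt "0 0 0 0 0 -0.32 0.015" --pt "0 0 0 0 0 0 0.015" --pt "0 0 0.48 0 0 0 0.015"

```text
time_s: 5.03
ee_pos: [0.5449, -0.2679, 0.2527]
ee_rot: [3.053, -0.738, 0.001]
wrist_force: [-0.5, 0.7, -3.7]
gripper_width: 0.0223
grasp_force: 30.0
```

```bash
python3 go.py .5075 .2867 .253 7.6
```

```text
tool d mm [-286.7 -476.3    1.5] turn [ 3.000e-04 -9.000e-04 -6.072e-01]
grasp pt [ 544.9 -267.9  254.7] q [-0.51  0.11  1.18  0.    1.84  1.53] F [-0.5  0.7 -3.7] M [0.02 0.02 0.02] w 0.0223 29.98217225074768 t 5.0333
```

Converted, -0.11 rad is -0.44.

Call:
inch_along --pt "0 0 -0.32 0 0 0 0.015" --pt "0 0 -0.44 0 0 0 0.015" --pt "0 0 -0.44 0 0 0 0.015" --pt "0 0 -0.44 0 0 0 0.015" --pt "0 0 -0.44 0 0 0 0.015" --pt "0 0 -0.348 0 0 0 0.015" --pt "0 0 0 0 0 0 0.015" --pt "0 0 0 0 0 0 0.015"

```text
time_s: 5.7
ee_pos: [0.5445, -0.2678, 0.2514]
ee_rot: [-3.134, -0.203, 0.002]
wrist_force: [0.2, 0.7, -2.4]
gripper_width: 0.0216
grasp_force: 30.0
```

```bash
python3 go.py .5075 .2867 .253 7.6
```

```text
tool d mm [  34.6 -554.7    0.7] turn [-0.0007  0.001  -0.0036]
grasp pt [ 544.6 -267.8  253.4] q [-0.51  0.11  1.19 -0.    1.84  0.93] F [ 0.2  0.7 -2.4] M [ 0.07  0.07 -0.01] w 0.0216 29.988579154014587 t 5.7
```

Converted, -0.0305 m is -1.22, -0.015 m is -0.6.

Call:
inch_along --pt "0 0 0 0 -0.6 0 0.015" --pt "0 0 0 0.08 -1.22 0 0.015" --pt "0 0 0 0.08 -1.22 0 0.015" --pt "0 0 0 0.08 -1.22 0 0.015" --pt "0 0 0 0.08 -1.22 0 0.015" --pt "0 0 0 0.08 -1.22 0 0.015" --pt "0 0 0 0.08 -1.22 0 0.015" --pt "0 0 0 0.08 -1.22 0 0.015" --pt "0 0 0 0.08 -1.22 0 0.015" --pt "0 0 0 0.08 -1.22 0 0.015" --pt "0 0 0 0.08 -1.22 0 0.015" --pt "0 0 0 0.08 -1.22 0 0.015" --pt "0 0 0 0.08 -1.22 0 0.015" --pt "0 0 0 0.08 -1.22 0 0.015" --pt "0 0 0 0.08 -1.22 0 0.015" --pt "0 0 0 0.08 -1.22 0 0.015" --pt "0 0 0 0.08 -1.22 0 0.015" --pt "0 0 0 0.08 -1.22 0 0.015" --pt "0 0 0 0 -0.6 0 0.015" --pt "0 0 0 0 -0.24 0 0.015"

```text
time_s: 7.37
ee_pos: [0.5042, 0.2889, 0.2517]
ee_rot: [-3.134, -0.21, 0.002]
wrist_force: [1.0, -1.0, -2.3]
gripper_width: 0.0216
grasp_force: 30.0
```

Call:
inch_along --pt "0 0 0 0 0 0 0.015" --pt "0 0 0 0 0 0 0.015"

```text
time_s: 7.53
ee_pos: [0.5054, 0.2856, 0.2521]
ee_rot: [3.134, 0.206, -0.0]
wrist_force: [0.8, -0.0, -3.3]
gripper_width: 0.0217
grasp_force: 30.0
```

```bash
python3 go.py .5075 .2867 .253 7.6;  python3 - <<'E'
from cell import env
import cv2,numpy as np,pickle
d={n:env.grab_frame(n) for n in("scene","top")};pickle.dump(d,open("f1.pkl","wb"))
r=lambda a:cv2.resize(a,(400,400),interpolation=cv2.INTER_CUBIC)
a=d["scene"]["frame"][:,:,::-1];b=d["top"]["frame"][:,:,::-1]
cv2.imwrite("pics/g2.png",np.hstack([r(a[65:165,250:350]),r(b[160:260,75:175])]))
E
```

```text
tool d mm [ 2.2 -0.8  1.1] turn [ 0.0009  0.0001 -0.0016]
grasp pt [505.4 285.6 254.1] q [ 0.46  0.04  1.26 -0.    1.84  1.9 ] F [ 0.8 -0.  -3.3] M [ 0.01  0.04 -0.02] w 0.0217 29.988774061203003 t 7.5333
```

View pics/g2.png

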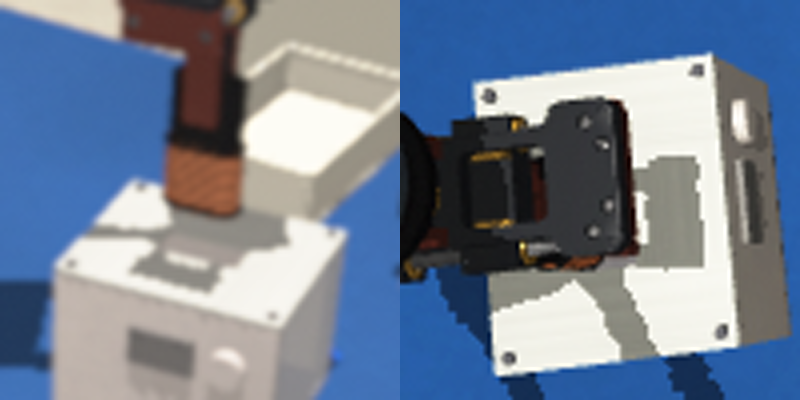

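The coil hangs upright (left crop: winding at (165-240,150-215)) just above the slot (190,255). I'll lower it close to the plate and measure its offset from the slot there.

Converted, 0.01 m is 0.4, 0.009 m is 0.36.

Call:
inch_along --pt "0 0 0 0.04 -0.016 0.36 0.015" --pt "0 0 0 0.04 -0.016 0.4 0.015" --pt "0 0 0 0 0 0.24 0.015" --pt "0 0 0 0 0 0 0.015" --pt "0 0 0 0 0 0 0.015"

```text
time_s: 8.05
ee_pos: [0.5071, 0.2869, 0.2259]
ee_rot: [3.134, 0.206, -0.003]
wrist_force: [0.4, 0.6, -2.8]
gripper_width: 0.0216
grasp_force: 30.0
```

```bash
python3 go.py .5075 .2867 .226 7.6;  python3 - <<'E'
from cell import env
import pickle;from vis import *
P=[]
for i in range(3):
    s=env.get_state();P.append(s["ee_pos"]);d={n:env.grab_frame(n) for n in("scene","top")}
pickle.dump(d,open("f2.pkl","wb"))
p=np.mean(P,0);print("TCP mean",p.round(4),np.ptp(P,0).round(4))
S=d["scene"]
cop=lambda i:(i[:,:,0]-i[:,:,2]>35)&(i[:,:,0]>90)
b=proj(S,[[p[0],p[1],.165]])[0];print("exp",b)
roi=[int(b[0])-18,int(b[1])-14,int(b[0])+18,int(b[1])+16]
c=blobs(S,roi,cop)[0]
print("bbox",c.min(0),c.max(0))
u=np.array([np.cos(np.radians(7.6)),np.sin(np.radians(7.6))])
for v in np.arange(c[:,1].min()+4,c[:,1].max()-5,2):
    q=c[abs(c[:,1]-v)<.1];m=(q[:,0].min()+q[:,0].max())/2
    # axis height at this row, then column offset -> shift along coil x
    zs=np.linspace(.13,.21,400);A=proj(S,np.c_[np.full(400,p[0]),np.full(400,p[1]),zs])
    k=np.argmin(abs(A[:,1]-v));e=m-A[k,0]
    g=proj(S,[[p[0]+.01*u[0],p[1]+.01*u[1],zs[k]]])[0]-A[k]
    print(round(v,1),"z",round(zs[k],3),"halfw px",round(np.ptp(q[:,0])/2,2),"col err",round(e,2),"-> along x mm",round(e/g[0]*10,2))
a=S["frame"][:,:,::-1];t=d["top"]["frame"][:,:,::-1]
r=lambda a:cv2.resize(a,(400,400),interpolation=cv2.INTER_NEAREST)
cv2.imwrite("pics/g3.png",np.hstack([r(a[95:145,275:325]),r(t[185:235,100:150])]))
E
```

```text
tool d mm [0.3 0.3 1.9] turn [ 0.0007  0.0021 -0.0014]
grasp pt [507.1 286.9 227.9] q [ 0.46  0.04  1.3  -0.    1.8   1.9 ] F [ 0.4  0.6 -2.8] M [0.02 0.02 0.01] w 0.0216 29.988847374916077 t 8.05
TCP mean [0.5074 0.2872 0.2269] [0.0004 0.0005 0.0019]
exp [301.14456836 115.85512157]
bbox [291.3125 109.1875] [311.5625 125.6875]
113.2 z 0.174 halfw px 9.88 col err 0.35 -> along x mm 1.06
115.2 z 0.167 halfw px 9.88 col err -0.0 -> along x mm -0.01
117.2 z 0.161 halfw px 9.62 col err -0.11 -> along x mm -0.34
119.2 z 0.154 halfw px 9.56 col err -0.03 -> along x mm -0.09
```

View pics/g3.png

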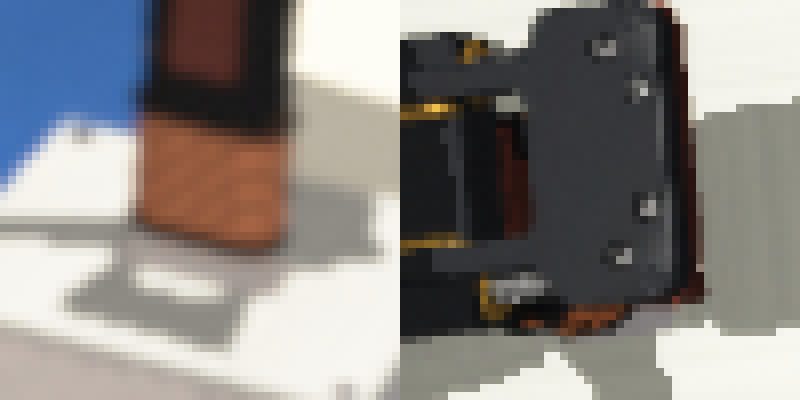

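The winding (left crop, columns 137-290) sits centred on the tool axis to within about 0.3 mm, and its bottom is close above the slot at (180,275). The tool is within 0.5 mm of the slot centre. Entering slowly and watching the forces.

Converted, 0.004 m is 0.16, 0.003 m is 0.12.

Call:
inch_along --pt "0 0 0 0 0.02 0.16 0.015" --pt "0 0 0 0 0 0.16 0.015" --pt "0 0 0 0 0 0.12 0.015" --pt "0 0 0 0 0 0.08 0.015" --pt "0 0 0 0 0 0.08 0.015" --pt "0 0 0 0 0 0 0.015"

```text
time_s: 8.85
ee_pos: [0.5073, 0.2868, 0.2114]
ee_rot: [3.134, 0.207, -0.001]
wrist_force: [-0.4, 0.5, -4.1]
gripper_width: 0.0218
grasp_force: 30.0
```

```bash
python3 go.py .5075 .2867 .155 7.6
```

```text
tool d mm [ 0.3  0.1 58.4] turn [ 0.0003  0.001  -0.0009]
grasp pt [507.3 286.8 213.4] q [0.46 0.04 1.33 0.   1.77 1.9 ] F [-0.4  0.5 -4.1] M [0.03 0.02 0.03] w 0.0218 29.988835752010345 t 8.85
```

Call:
inch_along --pt "0 0 0 0 0 0.08 0.015" --pt "0 0 0 0 0 0.08 0.015" --pt "0 0 0 0 0 0.08 0.015" --pt "0 0 0 0 0 0 0.015"

```text
time_s: 9.18
ee_pos: [0.5073, 0.2868, 0.2056]
ee_rot: [3.134, 0.207, -0.001]
wrist_force: [-0.4, -0.5, -3.1]
gripper_width: 0.0217
grasp_force: 30.0
```

```bash
python3 go.py .5075 .2867 .155 7.6
```

```text
tool d mm [ 0.2  0.1 52.6] turn [ 0.0002  0.0006 -0.0009]
grasp pt [507.3 286.8 207.6] q [ 0.46  0.04  1.34 -0.    1.76  1.9 ] F [-0.4 -0.5 -3.1] M [ 0.03 -0.02  0.  ] w 0.0217 29.988894760608673 t 9.1833
```

The lower flange is through with no contact force. Continuing.

Converted, 0.004 m is 0.16, 0.0002 m is 0.008.

Call:
inch_along --pt "0 0 0 0.008 0 0.16 0.015" --pt "0 0 0 0 0 0.16 0.015" --pt "0 0 0 0 0 0.16 0.015" --pt "0 0 0 0 0 0.16 0.015" --pt "0 0 0 0 0 0.16 0.015" --pt "0 0 0 0 0 0.16 0.015" --pt "0 0 0 0 0 0 0.015"

```text
time_s: 9.77
ee_pos: [0.5073, 0.2867, 0.1807]
ee_rot: [3.134, 0.207, -0.003]
wrist_force: [-0.2, 0.0, -2.9]
gripper_width: 0.0217
grasp_force: 30.0
```

```bash
python3 go.py .5075 .2867 .156 7.6
```

```text
tool d mm [ 0.3  0.  26.7] turn [ 0.0006  0.0018 -0.0009]
grasp pt [507.3 286.7 182.7] q [ 0.46  0.04  1.39 -0.    1.72  1.9 ] F [-0.2  0.  -2.9] M [ 0.01  0.02 -0.  ] w 0.0217 29.988905489444733 t 9.7667
```

Call:
inch_along --pt "0 0 0 0 0 0.08 0.015" --pt "0 0 0 0 0 0.08 0.015" --pt "0 0 0 0 0 0.08 0.015" --pt "0 0 0 0 0 0.08 0.015" --pt "0 0 0 0 0 0.08 0.015" --pt "0 0 0 0 0 0.08 0.015" --pt "0 0 0 0 0 0 0.015"

```text
time_s: 10.35
ee_pos: [0.5075, 0.2868, 0.1695]
ee_rot: [3.134, 0.207, -0.001]
wrist_force: [-0.2, -0.4, -3.5]
gripper_width: 0.0219
grasp_force: 30.0
```

```bash
python3 go.py .5075 .2867 .156 7.6
```

```text
tool d mm [ 0.   0.1 15.5] turn [ 0.0003  0.0008 -0.0008]
grasp pt [507.5 286.8 171.5] q [0.46 0.04 1.4  0.   1.69 1.9 ] F [-0.2 -0.4 -3.5] M [ 0.03 -0.01 -0.05] w 0.0219 29.98876690864563 t 10.35
```

Converted, 0.002 m is 0.08, 0.001 m is 0.04.

Call:
inch_along --pt "0 0 0 0 0 0.08 0.015" --pt "0 0 0 0 0 0.08 0.015" --pt "0 0 0 0 0 0.08 0.015" --pt "0 0 0 0 0 0.08 0.015" --pt "0 0 0 0 0 0.08 0.015" --pt "0 0 0 0 0 0.08 0.015" --pt "0 0 0 0 0 0.08 0.015" --pt "0 0 0 0 0 0.04 0.015" --pt "0 0 0 0 0 0 0.015" --pt "0 0 0 0 0 0 0.015" --pt "0 0 0 0 0 0 0.015" --pt "0 0 0 0 0 0 0.015" --pt "0 0 0 0 0 0 0.015" --pt "0 0 0 0 0 0 0.015"

```text
time_s: 11.52
ee_pos: [0.5077, 0.2869, 0.1552]
ee_rot: [-3.135, -0.207, -0.0]
wrist_force: [-0.3, 0.1, -2.2]
gripper_width: 0.0222
grasp_force: 30.0
```

```bash
python3 go.py .5075 .2867 .156 7.6; python3 - <<'E'
from cell import env
import cv2,numpy as np
r=lambda a:cv2.resize(a,(400,400),interpolation=cv2.INTER_NEAREST)
a=env.grab_frame("scene")["frame"][:,:,::-1]
cv2.imwrite("pics/g4.png",np.hstack([r(a[90:150,270:330]),r(a[50:210,220:380])]))
E
```

```text
tool d mm [-0.2  0.2  1.2] turn [-0.0001 -0.0002 -0.0009]
grasp pt [507.7 286.9 157.2] q [ 0.46  0.05  1.43 -0.    1.67  1.9 ] F [-0.3  0.1 -2.2] M [ 0.01 -0.02  0.06] w 0.0222 29.98885005712509 t 11.5167
```

View pics/g4.png

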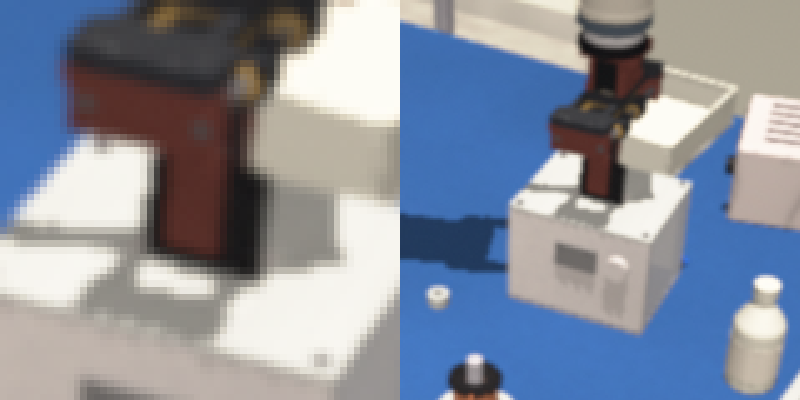

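The picture shows the winding fully out of sight below the plate, with only the black collar between the finger (190,250) and the slot. The wrist force is just the coil's weight, about 3 N. Handing in.

```bash
python3 -c "
from cell import env
print(env.hand_in())"
```

```text
the job is handed in; nothing more can be done
None
```

The coil is held still and upright in the slot, its winding and both flanges about 6 mm below the plate and the collar above it; no contact force showed on the way in, and the job was handed in at about 11.6 s of the 48 s allowed (no verdict was returned).

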